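Shift the turntable's lift-gate lever to the blue notch

TASK

The polishing turntable's lever is parked in the middle notch of its gate. Take it by the brass knob, lift it out, move it across to the notch marked by the blue disc, let it down until it is fully home there and let go. It must not come down into the notch marked by the red disc.

Things in the scene. Friction and masses are not known exactly. Their poses are not given: they have to be found in the camera images.
- knob (a point): Centre of the lever's upright brass knob, 32 mm diameter, 40 mm tall, 210 mm from the pivot on a steel arm 12 mm thick; 100 mm above the bench when home in a notch. Grip it from above, best across the arm (both sides are free). The lever weighs 0.2 to 0.33 kg, falls by itself, lifts with 2 N on a hinge at the pivot, at most 70 mm; lifted by h mm the knob draws in by h*h/420 mm.
- pivot (a point): The lever's pivot, 100 mm above the bench; its -x axis points along the middle (start) notch. The lever swings freely about the vertical here. The gate is a steel comb 140 mm out, notches 0.34 rad apart (71 mm at the knob): raise the knob 28 mm or more (40 is comfortable) to pass a tooth. A white workpiece 180 mm tall stands 165 mm to the +y and 50 mm to the +x side.
- blue_disc: Blue disc, 36 mm across, 4 mm thick, fixed on the white base plate 10 mm above the bench (origin: centre of its underside), 275 mm from the pivot, at one end of the gate. It marks the notch to use: pivot, notch, knob (when home) and disc lie on one straight line. In a notch the knob has about 11 mm play either way; the rounded teeth lead the arm in.
- red_disc: Red disc of the same size and distance, marking the notch at the other end of the gate in the same way. A black disc marks the middle notch.

How it is judged:
On the way:
1. the lever is lifted out of the middle notch (height (world z) of knob above 0.124 m), for 0.1 s.
At the end, for the whole second after the job is handed in: The lever is down in the blue-marked notch: knob centre below 106 mm above the bench and within 80 mm (horizontally) of the blue disc's centre (65 mm when exactly in line), and released (height (world z) of knob below 0.106 m and horizontal distance between knob and blue_disc below 0.08 m); the robot touches nothing.
It fails at once if the lever comes down into the red-marked notch (height (world z) of knob below 0.11 m and horizontal distance between knob and red_disc below 0.08 m).
It also fails if it takes over 35 s, if anything falls off the work surface, if the arm or the gripper's body presses on something with over 40 N, if the wrist force passes 120 N, or if a joint passes its speed limit or range.

ROBOT

A 7-joint arm with a two-finger parallel gripper is mounted at the origin on the work surface. World frame = base frame: x ahead of the robot, y to its left, z up, the work surface at z = 0. Lengths are in m, angles in rad, forces in N, time in s.
With the tool pointing down it reaches from about 0.425 to 0.875 m from the base axis. Payload 4.7 kg.
Tool frame: the origin (TCP) lies at the very end of the fingers, on their centre line; the grasp point (between the pads) lies 19 mm behind it; z points along the fingers, y is the line along which they close (so a half turn about z gives the same grasp; the last joint's range is limited). The gripper opens to 87 mm and grips with 3 to 60 N. Pads are 19 mm wide; open, the fingers measure 117 mm over their backs; the gripper's body (75 mm by 190 mm) begins 51 mm behind the grasp point.
Start: joints at [-1.317, 0.321, -0.07, 1.45, 0.023, 1.371, -0.057], TCP at [0.154, 0.631, 0.223] pointing down, gripper open.
Joint ranges: [-2.86, 2.86], [-0.3, 2.09], [-1.38, 1.24], [0.06, 2.45], [-1.56, 4.7], [0.09, 2.05], [-2.69, 2.69]. Speed limits (rad/s): [2.57, 2.57, 3.14, 3.14, 3.14, 3.14, 3.14].

INTERFACE

Orientations are given as a rotation vector (axis times angle).
In Python, from bench import ctrl, imaging, ticket gives the robot as it stands.
- The arm moves only by the tool jog_arm, never from a script. Its argument "rows" is text: rows parted by semicolons, each of 7 numbers parted by spaces: the shift along the tool's x, y, z in cm, then the turn, a rotation vector about the tool's x, y, z in rad, then the closure, from -1 (fully open) to 1 (shut), so that 0 is half open. A call has 1 to 5 rows; each row shifts and turns the commanded pose from where the row before left it, along the tool's axes as they then stand; what a row does not reach is not made up. A row lasts 1/8 s, in which the tool goes at most 62.5 mm and 10.7 degrees, less where a joint would pass 70% of its speed; a pose out of reach is approached as far as the arm can. A call with a gripper value outside its range is refused whole. The fingers move at their own pace and stop on an object; "force" is the grip in N (left out, the last holds). Time passes only in rows, so rows that do not move let the fingers close. It gives the time, the measured TCP pose, the force, the opening and the grip force at its end, in the units of the state.
- ctrl.get_state(): the state, without advancing time (a new reading comes with each control period).
- imaging.get_image(name): name is "scene" or "top" or "wrist"; returns a dict with "img" (480x640x3 uint8, blue, green, red), "vertical_fov" (degrees; the focal length in pixels is half the picture's height over the tangent of half this angle, whatever the lens; pixels are square), "cx", "cy" (the principal point, pixels), "k1" (the pictures are not rectified: a ray, as slopes to the right and down, at radius r is drawn at 1 + k1 r^2 times it, then the intrinsics apply), "origin" and "orientation" of the camera in the world. Camera axes: x right, y down, z forward; pixel columns grow to the right and rows downward; lengths in m; the calibration is good to about 2 mm. A picture is of the moment at which its call begins. There is no depth.
- ticket.close_job(): hands the job in; it is judged then, once.
The state is a dict: "time": time; "joint_positions": joint angles; "qd": joint speeds; "joint_torque": joint torques, N m; "position": TCP position; "tool_rot": TCP orientation; "ft_force": force on the tool from outside, world axes, zero at the start; "torque": the same for the moment, N m; "grip_width": opening from 0.0 (shut) to 1.0 (fully open); "grip_force": force on a finger pad.
Only numpy, scipy, OpenCV 4.12 (cv2) and the standard library are available. Lean on these libraries where they do the work, as an engineer would, in place of code of your own. Each camera call takes 0.05 s, during which the arm holds its last target. There are 200 camera calls.

## Working session

There is one attempt and no reset: what is moved stays moved. The work goes in short steps, Python scripts to look and compute and a tool call to move; the robot and the scene stay as the last step left them, time stands still between calls to the robot, and variables do not carry over. Pictures are saved under pics/ and viewed, at most 10 in all, crops included, and the job is handed in when it is done.

Besides the shell and the picture viewer there is one more tool, called after "Request:" as name(argument=value, ...) on one line, values as JSON. jog_arm: Moves the arm, as the interface text tells. Its arguments: {"type":"object","properties":{"rows":{"type":"string"},"force":{"type":"number"}},"required":["rows"]}

```bash
mkdir -p pics
cat > h.py <<'E'
import numpy as np, cv2
from bench import ctrl, imaging, ticket
from scipy.spatial.transform import Rotation as R
import pickle
def grab(n,fn):
    d=imaging.get_image(n); cv2.imwrite('pics/%s.png'%fn,d['img']); pickle.dump(d,open(fn+'.pkl','wb')); return d
def ray(d,u,v):
    f=240/np.tan(np.radians(d['vertical_fov'])/2)
    K=np.array([[f,0,d['cx']],[0,f,d['cy']],[0,0,1]])
    p=cv2.undistortPoints(np.array([[[u,v]]],float),K,np.array([d['k1'],0,0,0.]))[0,0]
    o=np.array(d['orientation'],float)
    M=R.from_rotvec(o).as_matrix() if o.size==3 else o.reshape(3,3)
    return np.array(d['origin']),M@np.array([p[0],p[1],1])
def at(d,u,v,z):
    o,r=ray(d,u,v); return o+r*(z-o[2])/r[2]
E
python3 - <<'E'
from h import *
for n in('top','scene'):
    d=grab(n,n+'1'); print({k:v for k,v in d.items() if k!='img'})
print(ctrl.get_state())
E
```

```text
{'vertical_fov': 45.33310391142947, 'cx': 320.66052982823186, 'cy': 227.4692110578314, 'k1': 0.041170345651195046, 'origin': array([ 0.43371732, -0.03618606,  0.93067883]), 'orientation': array([-2.15405355,  2.11094385, -0.20484503])}
{'vertical_fov': 57.45714903857349, 'cx': 323.0205688385661, 'cy': 239.85626314423754, 'k1': -0.023558131941953202, 'origin': array([ 0.95350936, -0.20868756,  0.69449415]), 'orientation': array([-2.22346264, -1.37401706,  0.4300862 ])}
{'time': 0.1, 'joint_positions': array([-1.31686237,  0.32175548, -0.07006792,  1.45154952,  0.02259014,
        1.37083421, -0.05688008]), 'qd': array([ 0.00261835, -0.00224661,  0.00048851, -0.00115499, -0.00063386,
        0.00188488,  0.0012607 ]), 'joint_torque': array([-8.78850242e-04, -4.92571342e+01, -4.06388249e-01, -3.13399386e+01,
       -6.43173675e-02,  3.93753732e-02,  5.40363010e-05]), 'position': array([0.15433592, 0.63088903, 0.22156823]), 'tool_rot': array([-3.75767070e-01, -3.11891653e+00,  2.75823945e-03]), 'ft_force': array([0.30868095, 0.13495954, 0.45986982]), 'torque': array([0.01192706, 0.04891907, 0.02816164]), 'grip_force': 0.0, 'grip_width': 1.0073163361507882}
```

View pics/top1.png

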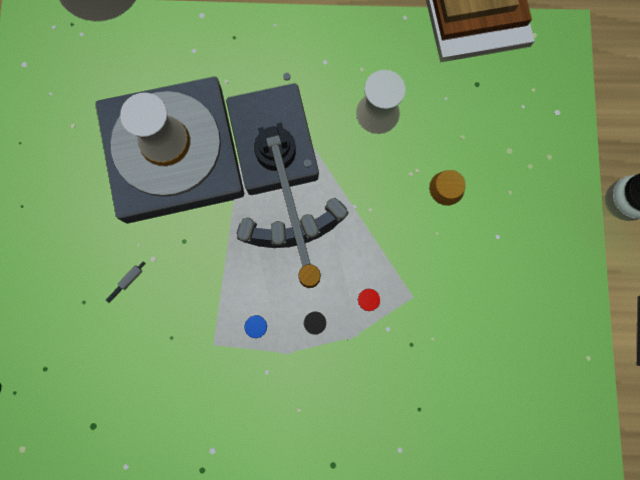

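View pics/scene1.png

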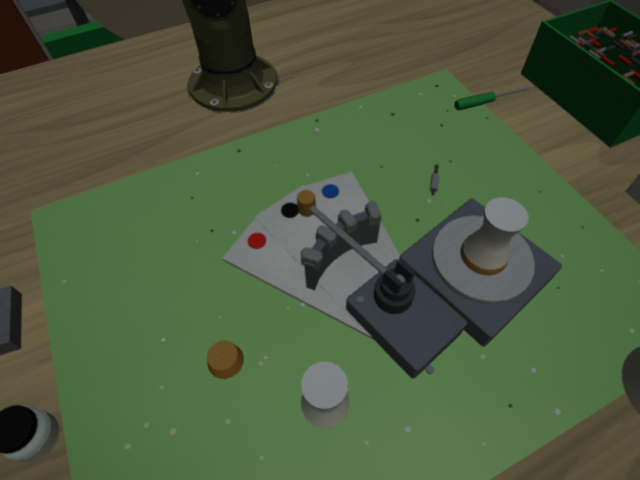

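The top picture shows the knob top at (309,275), the pivot at (274,147), and the blue, black and red discs at (256,327), (315,323) and (369,300). In the scene picture, the knob top is at about (306,196) and the blue disc at (331,191).

```bash
cat > m.py <<'E'
from h import *
t=pickle.load(open('top1.pkl','rb')); s=pickle.load(open('scene1.pkl','rb'))
k=at(t,309,275,.12); print('knob',k,at(s,306,196,.12))
D=[at(t,*p,.014) for p in((256,327),(315,323),(369,300))]; print('discs',*D); print('blue scene',at(s,331,191,.014),at(s,290,210,.014),at(s,257,241,.014))
# fit pivot + heading from discs and knob
from scipy.optimize import least_squares
def f(x):
    p=x[:2]; u=lambda a:np.array([np.cos(a),np.sin(a)])
    sg=x[3]
    return np.concatenate([p+.275*u(x[2]+sg)-D[0][:2],p+.275*u(x[2])-D[1][:2],p+.275*u(x[2]-sg)-D[2][:2],p+.21*u(x[2])-k[:2]])
pv=at(t,274,147,.11)[:2]
r=least_squares(f,[*pv,np.arctan2(*(k[:2]-pv)[::-1]),-.34]); print('pivot',pv,r.x,np.abs(r.fun).max())
a=r.x[2]+r.x[3]; print('knob mid',r.x[:2]+.21*np.array([np.cos(r.x[2]),np.sin(r.x[2])]),'goal',r.x[:2]+.21*np.array([np.cos(a),np.sin(a)]))
st=ctrl.get_state(); print(R.from_rotvec(st['tool_rot']).as_matrix())
E
python3 m.py
```

```text
knob [ 0.51260317 -0.02920942  0.12      ] [ 0.5138921  -0.02987821  0.12      ]
discs [0.43977435 0.05284675 0.014     ] [ 0.44764117 -0.03944754  0.014     ] [ 0.48522268 -0.12428972  0.014     ]
blue scene [0.44384679 0.05370943 0.014     ] [ 0.45062264 -0.03992464  0.014     ] [ 0.48951187 -0.12479491  0.014     ]
pivot [0.70299741 0.02716499] [ 0.71518845  0.0241123  -2.90369742 -0.33853718] 0.0038336072591704552
knob mid [ 0.51110286 -0.02537581] goal [0.50625107 0.04521145]
[[-9.71384519e-01  2.37512120e-01 -3.29441017e-04]
 [ 2.37512331e-01  9.71382985e-01 -1.72902400e-03]
 [-9.06507574e-05 -1.75779345e-03 -9.99998451e-01]]
```

Request:
jog_arm(rows="-3.5 -2.6 0 0 0 0 -1;-3.5 -2.6 0 0 0 0 -1;-3.5 -2.6 0 0 0 0 -1;-3.5 -2.6 0 0 0 0 -1;-3.5 -2.6 0 0 0 0 -1", force=25)

```text
time: 0.72
position: [0.2943, 0.4621, 0.2222]
tool_rot: [-0.376, -3.119, 0.001]
ft_force: [0.7, 0.5, 0.0]
grip_width: 0.996
grip_force: 0.0
```

Request:
jog_arm(rows="-3.5 -2.6 0 0 0 0 -1;-3.5 -2.6 0 0 0 0 -1;-3.5 -2.6 0 0 0 0 -1;-3.5 -2.6 0 0 0 0 -1;-3.5 -2.6 0 0 0 0 -1")

```text
time: 1.35
position: [0.4332, 0.2944, 0.2222]
tool_rot: [-0.376, -3.119, 0.0]
ft_force: [0.5, 0.5, 0.5]
grip_width: 1.002
grip_force: 0.0
```

Request:
jog_arm(rows="-2.2 -4.2 0 0 0 0 -1;-2.2 -4.2 0 0 0 0 -1;-2.2 -4.2 0 0 0 0 -1;-2.2 -4.2 0 0 0 0 -1;-2.2 -4.2 0 0 0 0 -1")

```text
time: 1.98
position: [0.4895, 0.0641, 0.2223]
tool_rot: [-0.375, -3.119, -0.0]
ft_force: [1.0, -0.8, 1.1]
grip_width: 1.003
grip_force: 0.0
```

Request:
jog_arm(rows="-2.2 -4.2 0 0 0 0 -1;-2.2 -4.2 0 0 0 0 -1;0 0 0 0 0 -0.165 -1;0 0 0 0 0 -0.165 -1;0 0 0 0 0 -0.165 -1")

```text
time: 2.6
position: [0.5121, -0.0266, 0.2221]
tool_rot: [0.408, -3.114, -0.0]
ft_force: [-0.4, 0.9, -0.0]
grip_width: 1.003
grip_force: 0.0
```

Run:
```python
from h import *
d=grab('wrist','w1'); st=ctrl.get_state(); print(st['position'],st['joint_positions'].round(2)); print(R.from_rotvec(st['tool_rot']).as_matrix().round(3))
def proj(d,P):
    f=240/np.tan(np.radians(d['vertical_fov'])/2)
    M=R.from_rotvec(d['orientation']).as_matrix(); q=M.T@(np.array(P)-d['origin'])
    x=q[:2]/q[2]; return (x*(1+d['k1']*x@x)*f+[d['cx'],d['cy']]).round(1)
print('expected knob px',proj(d,[.5132,-.0295,.12]))
```

```text
[ 0.51211934 -0.02658434  0.22214925] [-0.54  0.02  0.55  1.8  -0.01  1.32  1.85]
[[-0.965 -0.262 -0.001]
 [-0.262  0.965 -0.   ]
 [ 0.001  0.    -1.   ]]
expected knob px [326.6 242.2]
```

View pics/w1.png

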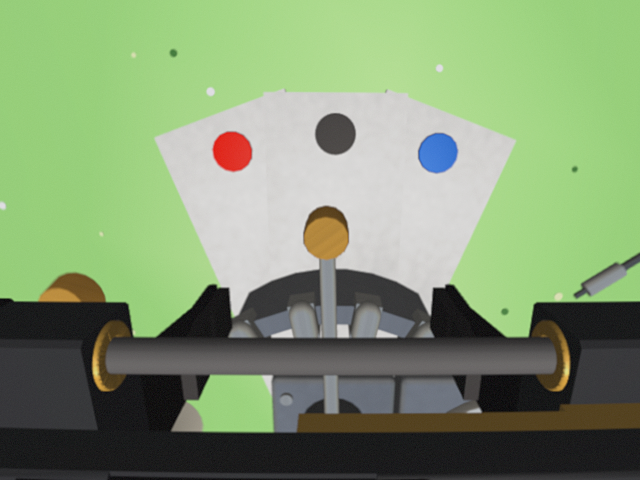

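The wrist picture shows the knob top at about (326,236), within 4 mm of the estimate. The arm runs straight back between the open fingers, so I'm going down to grip.

Request:
jog_arm(rows="0 -0.2 4 0 0 0 -1;0 0 4 0 0 0 -1;0 0 3 0 0 0 -1;0 0 1.6 0 0 0 -1;0 0 1 0 0 0 -1")

```text
time: 3.28
position: [0.5129, -0.0283, 0.0861]
tool_rot: [0.398, -3.116, 0.0]
ft_force: [1.4, 0.1, 0.0]
grip_width: 1.003
grip_force: 0.0
```

Request:
jog_arm(rows="0 0 0 0 0 0 1;0 0 0 0 0 0 1;0 0 0 0 0 0 1;0 0 0 0 0 0 1;0 0 0 0 0 0 1")

```text
time: 3.9
position: [0.5131, -0.0283, 0.0868]
tool_rot: [-0.4, 3.116, 0.0]
ft_force: [-0.3, 0.6, -0.5]
grip_width: 0.519
grip_force: 0.0
```

Request:
jog_arm(rows="0 0 0 0 0 0 1;0 0 0 0 0 0 1;0 0 0 0 0 0 1;0 0 0 0 0 0 1;0 0 0 0 0 0 1")

```text
time: 4.53
position: [0.5129, -0.0284, 0.0866]
tool_rot: [-0.4, 3.116, 0.0]
ft_force: [-0.1, -0.1, -0.5]
grip_width: 0.361
grip_force: 25.0
```

Request:
jog_arm(rows="0 0 -1 0 0 0 1;-0.1 0 -1 0 0 0 1;-0.1 0 -1 0 0 0 1;-0.2 0 -1.2 0 0 0 1;0 0 0 0 0 0 1")

```text
time: 5.15
position: [0.5168, -0.0275, 0.1295]
tool_rot: [-0.4, 3.116, 0.0]
ft_force: [-0.5, -0.0, -2.6]
grip_width: 0.361
grip_force: 25.0
```

Run:
```python
from h import *
grab('scene','s2')
d=cv2.imread('pics/s2.png')[130:330,200:470]; cv2.imwrite('pics/s2c.png',cv2.resize(d,None,fx=2.9,fy=2.9))
```

```text
(no output)
```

View pics/s2c.png

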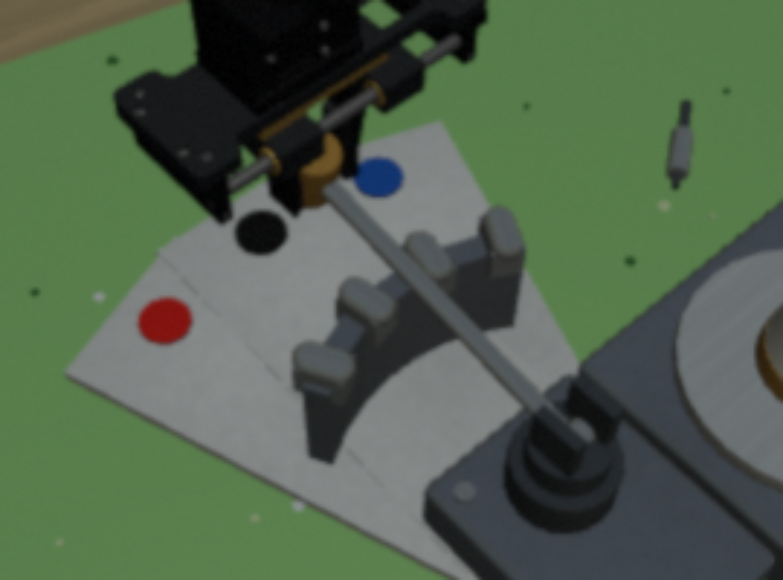

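The crop shows the lever lifted clear of the comb, with the knob between the fingers and its arm above the teeth. Next I swing it along the arc toward blue (+y).

Request:
jog_arm(rows="-0.05 1.5 0 0 0 0.073 1;-0.05 1.5 0 0 0 0.073 1;-0.05 1.5 0 0 0 0.073 1;-0.05 1.5 0 0 0 0.073 1;-0.05 1.5 0 0 0 0.073 1")

```text
time: 5.82
position: [0.5096, 0.0473, 0.1278]
tool_rot: [-0.176, -3.134, 0.001]
ft_force: [-1.1, -0.1, -2.0]
grip_width: 0.361
grip_force: 25.0
```

Run:
```python
from h import *
st=ctrl.get_state(); M=R.from_rotvec(st['tool_rot']).as_matrix(); print(st['position'],st['ft_force'],st['grip_width'],M[:,0],M[:,1])
p=np.array([.713,.025]); b=np.array([.4415,.0533]); u=(b-p)/np.linalg.norm(b-p)
g=p+.206*u; print('goal lifted',g,'delta tool cm',M[:2,:2].T@(g-st['position'][:2])*100)
d=grab('top','t3'); cv2.imwrite('pics/t3c.png',cv2.resize(d['img'][100:360,190:430],None,fx=2.3,fy=2.3))
```

```text
[0.50964518 0.04732295 0.1277957 ] [-1.0678164  -0.07858639 -2.01772331] 0.3609712174324279 [-0.99367306  0.11226879  0.00309369] [ 1.12267632e-01  9.93677856e-01 -5.44333344e-04]
goal lifted [0.50811007 0.04635685] delta tool cm [ 0.14169372 -0.11323351]
```

View pics/t3c.png

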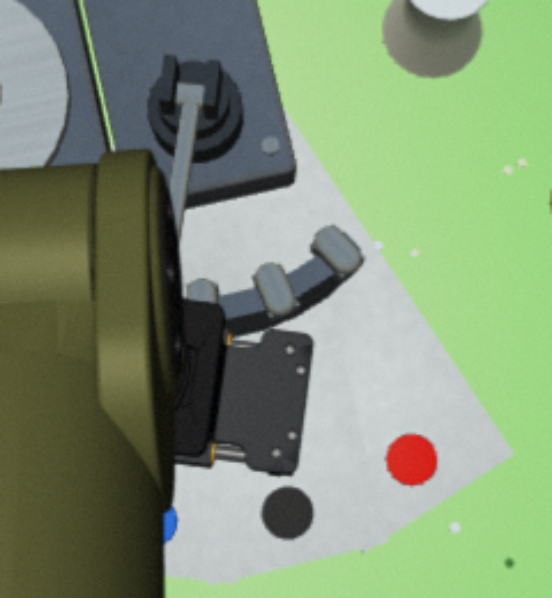

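The crop shows the arm beyond the second-to-last tooth (202,292), in line with the partly hidden blue disc (165,522). I'm lowering it now.

Request:
jog_arm(rows="0.2 -0.1 1 0 0 0 1;0.1 0 1 0 0 0 1;0.1 0 1 0 0 0 1;0 0 1 0 0 0 1;0 0 0 0 0 0 1")

```text
time: 6.5
position: [0.5065, 0.0462, 0.0878]
tool_rot: [-0.173, -3.135, 0.001]
ft_force: [-4.1, 0.2, -1.5]
grip_width: 0.358
grip_force: 25.0
```

Request:
jog_arm(rows="0 0 0.1 0 0 0 1;0 0 0 0 0 0 -1;0 0 0 0 0 0 -1;0 0 0 0 0 0 -1;0 0 0 0 0 0 -1")

```text
time: 7.12
position: [0.5076, 0.0466, 0.0879]
tool_rot: [0.172, 3.136, 0.0]
ft_force: [-0.1, 1.1, -0.5]
grip_width: 0.73
grip_force: 0.0
```

Request:
jog_arm(rows="0 0 0 0 0 0 -1;0 0 0 0 0 0 -1;0 0 0 0 0 0 -1;0 0 0 0 0 0 -1;0 0 0 0 0 0 -1")

```text
time: 7.75
position: [0.507, 0.0465, 0.0875]
tool_rot: [0.172, 3.137, 0.0]
ft_force: [-0.3, 0.1, 0.3]
grip_width: 0.999
grip_force: 0.0
```

Request:
jog_arm(rows="0 0 -1.5 0 0 0 -1;0 0 -3 0 0 0 -1;0 0 -4 0 0 0 -1;0 0 -4 0 0 0 -1;0 0 0 0 0 0 -1")

```text
time: 8.38
position: [0.5095, 0.0467, 0.2171]
tool_rot: [0.172, 3.129, 0.005]
ft_force: [-0.2, 0.4, -0.8]
grip_width: 0.999
grip_force: 0.0
```

Run:
```python
from h import *
grab('scene','s4'); d=cv2.imread('pics/s4.png')[130:330,200:470]; cv2.imwrite('pics/s4c.png',cv2.resize(d,None,fx=2.9,fy=2.9))
grab('wrist','w4')
```

```text
(no output)
```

View pics/s4c.png

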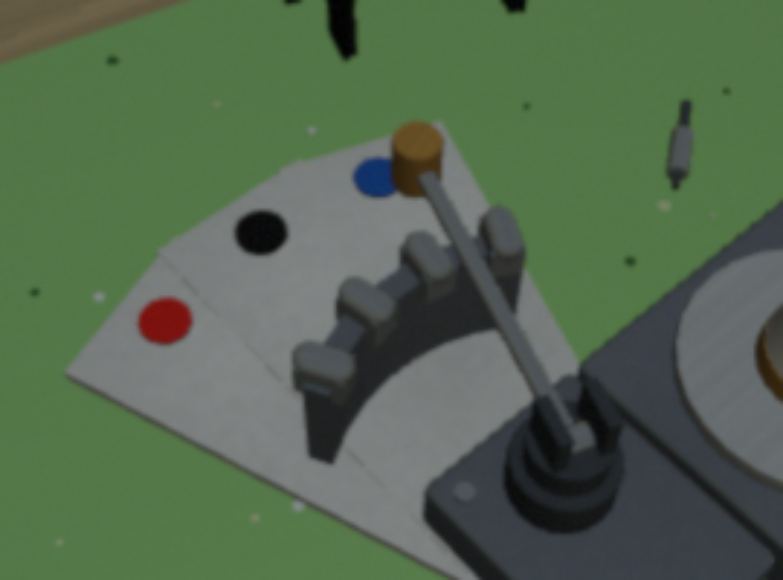

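View pics/w4.png

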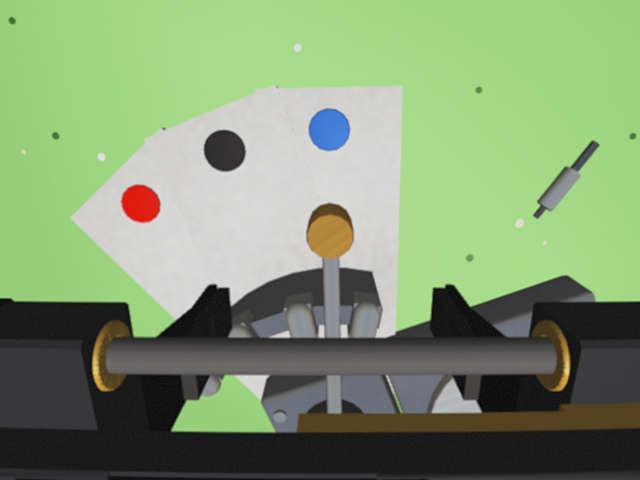

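Both views show the knob released and in line with the blue disc: its top is at (417,140) in the scene crop and about (330,233) in the wrist picture. The arm lies between the last two teeth. I'll check its height, then hand in if it is home.

Run:
```python
from h import *
s=pickle.load(open('s4.pkl','rb')); w=pickle.load(open('w4.pkl','rb')); s1=pickle.load(open('top1.pkl','rb')); s0=pickle.load(open('scene1.pkl','rb'));w1=pickle.load(open('w1.pkl','rb'))
def tri(a,b):
    o1,r1=a;o2,r2=b; x=np.linalg.lstsq(np.c_[r1,-r2],o2-o1,rcond=None)[0]
    return (o1+x[0]*r1+o2+x[1]*r2)/2, np.linalg.norm(o1+x[0]*r1-o2-x[1]*r2)
k=tri(ray(s,343.8,178.3),ray(w,330,233)); print(k)
print('start ref',tri(ray(s0,306,196),ray(w1,326,236)), 'dist', np.hypot(*(k[0][:2]-[.4415,.0533])))
```

```text
(array([0.50281636, 0.04734809, 0.11417563]), np.float64(0.002073429664249641))
start ref (array([ 0.51054963, -0.02968472,  0.11582611]), np.float64(0.0022025979246123014)) dist 0.06160455582243825
```

The knob top reads 114 mm, against 116 mm when it was home at the start, so it is fully down.

```bash
python3 -c "
from bench import ticket; print(ticket.close_job())"
```

```text
the job is handed in; nothing more can be done
None
```

The lever is down and released in the blue-marked notch, with the knob about 62 mm from the blue disc; it stayed clear of the red notch, and I handed the job in (no verdict was returned).

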